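Sweep offcuts from the sawing platform into the bin

TASK

Clear the three wood offcuts off the sawing platform: push each across the platform with your fingertips, over the side edge, so that all of them drop into the open offcut bin beside it. Only sweep them, do not pick any of them up. Leave the turned knob standing where it is on the platform, and do not disturb the closed box or the glue bottle.

Things in the scene. Friction and masses are not known exactly. Their poses are not given: they have to be found in the camera images.
- platform: raised sawing platform fixed to the bench, 280 x 280 mm, 85 mm high, flat grey top. Origin: centre of its underside; x points away from the robot (within 0.25 rad), y to the robot's left. Fences 15 mm thick, 22 mm high stand on it along the whole far (+x) and near (-x) edges; both side (y) edges are open. The offcuts lie from 100 mm nearer to 42 mm beyond its middle (their centres)
- bin: open grey plastic bin, 300 (x) x 150 (y) x 72 mm high, walls 4 mm, empty at the start. Fixed to the bench right against one of the platform's side edges (2 mm gap, same yaw, rim 13 mm below the platform's top): its +y or its -y side, changing from run to run. Origin: centre of its underside, axes parallel to the platform's
- offcut_block: pale softwood offcut, a plain 40 x 30 x 18 mm rectangular block, lying flat and loose on the platform at any yaw; about 12 to 28 g. Origin at its centre (9 mm above the platform's top at the start), x along its 40 mm, y along its 30 mm, z its 18 mm thickness. It slides when pushed.
- offcut_square: pale softwood offcut, a plain 32 x 32 x 18 mm rectangular block, lying flat and loose on the platform at any yaw; about 12 to 28 g. Origin at its centre (9 mm above the platform's top at the start), x and y along its 32 mm sides, z its 18 mm thickness. It slides when pushed.
- offcut_strip: pale softwood offcut, a plain 50 x 22 x 18 mm rectangular block, lying flat and loose on the platform at any yaw; about 12 to 28 g. Origin at its centre (9 mm above the platform's top at the start), x along its 50 mm, y along its 22 mm, z its 18 mm thickness. It slides when pushed.
- knob: turned wooden drawer knob, a finished part, 34 mm across and 43 mm high, standing loose on the platform, 100 to 104 mm beyond its middle, near the far fence. Origin at the centre of its foot, z up. It stays
- box: closed wooden box with a plywood lid, 244 x 139 x 63 mm, 1.5 kg, loose on the bench against the platform's other side edge (opposite the bin). Origin at the centre of its underside. It stays
- glue: white glue bottle, 56 mm across and 160 mm high, standing on the bench 50 to 70 mm beyond the platform's far edge (its centre), on the +y half. Origin at the centre of its underside. It stays

How it is judged:
At the end, for the whole second after the job is handed in: Each offcut rests (under 0.03 m/s) in the bin: its centre within the outline and less than 60 mm above the bin's underside. The knob stands upright (within 0.2 rad) within 15 mm of its start; box and glue bottle are within 20 mm of theirs (x of offcut_block in the frame of bin between -0.15 and 0.15 m and y of offcut_block in the frame of bin between -0.075 and 0.075 m and z of each of offcut_block, offcut_square, offcut_strip in the frame of bin below 0.06 m and linear speed of each of offcut_block, offcut_square, offcut_strip below 0.03 m/s and x of offcut_square in the frame of bin between -0.15 and 0.15 m and y of offcut_square in the frame of bin between -0.075 and 0.075 m and x of offcut_strip in the frame of bin between -0.15 and 0.15 m and y of offcut_strip in the frame of bin between -0.075 and 0.075 m and distance of knob from where it was at the start of the episode below 0.015 m and distance of each of box, glue from where it was at the start of the episode below 0.02 m and angle between knob's own z axis and vertical below 0.2 rad); the robot touches nothing.
It fails at once if an offcut is lifted: its centre rises more than 30 mm above where it lies on the platform (height (world z) of any of offcut_block, offcut_square, offcut_strip above 0.124 m).
It fails at once if the knob is moved by more than 15 mm or knocked over (distance of knob from where it was at the start of the episode above 0.015 m or angle between knob's own z axis and vertical above 0.5 rad).
It fails at once if the box or the glue bottle is moved by more than 20 mm (distance of any of box, glue from where it was at the start of the episode above 0.02 m).
It also fails if it takes over 64 s, if anything falls off the work surface, if the arm or the gripper's body presses on something with over 40 N, if the wrist force passes 120 N, or if a joint passes its speed limit or range.

ROBOT

A 6-joint arm with a two-finger parallel gripper is mounted at the origin on the work surface. World frame = base frame: x ahead of the robot, y to its left, z up, the work surface at z = 0. Lengths are in m, angles in rad, forces in N, time in s.
With the tool pointing down it reaches from about 0.3 to 1 m from the base axis. Payload 5.1 kg.
Tool frame: the origin (TCP) lies on the centre line of the jaws, within the pads' length; the fingertips stand 22 mm ahead of it and the grasp point (between the pads) lies 3 mm ahead of it; z points along the fingers, x is the direction in which the jaws open and shut, and the axes are right-handed (so a half turn about z gives the same grasp; the last joint's range is limited). The gripper opens to 95 mm and grips with 3 to 60 N. Pads are 20 mm wide; open, the fingers measure 119 mm over their backs; the gripper's body (75 mm by 180 mm) begins 59 mm behind the grasp point.
Start: joints at [-0.083, 0.124, 1.65, -0, 1.367, -0.083], TCP at [0.65, -0, 0.237] pointing down, gripper open.
Joint ranges: [-2.61, 2.61], [-1.02, 2.33], [0.03, 2.71], [-1.35, 4.49], [0.32, 2.68], [-2.91, 2.91]. Speed limits (rad/s): [2.57, 2.57, 3.14, 3.14, 3.14, 3.14].

INTERFACE

Orientations are given as a rotation vector (axis times angle).
In Python, from station import get_state, viewer, order, spotter gives the robot as it stands. The module is installed in compiled form; this text tells all that it offers.
- The arm moves only by the tool play_rows, never from a script. Its arguments are lists of equal length, an entry for each row: "grip": the finger opening in m, from 0 to 0.0951; "delta_pos": the shift along the tool's x, y, z in m, a list of three; "spin": the turn about the tool's z in rad. A call has 1 to 10 rows; each row is the pose to reach, as a shift and turn from the pose commanded when the call began, along the tool's axes at that moment; what a row does not reach only later rows make up. A row lasts 1/8 s, in which the tool goes at most 62.5 mm and 10.7 degrees, less where a joint would pass 70% of its speed; a pose out of reach is approached as far as the arm can. A call with a gripper value outside its range is refused whole. The fingers move at their own pace and stop on an object; "force" is the grip in N (left out, the last holds). Time passes only in rows, so rows that repeat a pose let the fingers close. It gives the time, the measured TCP pose, the force and the opening at its end, in the units of the state.
- get_state(): the state, without advancing time (a new reading comes with each control period).
- viewer.snapshot(name): name is "scene" or "side" or "wrist"; returns (picture, depth): 420x560x3 uint8, red, green, blue; 420x560 float32, m along the optical axis (not along the pixel's ray), 0 where there is no reading.
- viewer.camera_info(name): a dict with "fx", "fy", "cx", "cy" (pixels), "xyz" and "attitude" of the camera in the world. Camera axes: x right, y down, z forward; pixel columns grow to the right and rows downward; lengths in m; the calibration is good to about 2 mm. A picture is of the moment at which its call begins: read the wrist's pose just before it. camera_info takes no time and is no camera call; for the wrist camera it gives the pose at the moment of the call.
- order.sign_off(): hands the job in, once; it reports no verdict.
Trained networks look in the newest picture that a camera, given by its name, has taken for a name from the list of things; names that differ only in an ending like _2 or _b are one class to them, and where a whole thing is asked for, a point or a joint stands for the part that bears it (a point fixed in the world has none). Each returns a list of dicts, best first, with "score" (0 to 1); they miss things now and then, are a little off and sometimes report something else, mostly with a low value. They report only what shows in the picture. A call takes as long as a camera call.
- spotter.search_frame(camera, name): "bbox" ([left, top, right, bottom] as shares, 0 to 1, of the picture: columns of its width, rows of its height, round what is visible of it).
- spotter.outline_of(camera, name): "pixels" (420x560 bool, what is visible of it) and "bbox" ([left, top, right, bottom] as shares, 0 to 1, of the picture: columns of its width, rows of its height, round what is visible of it).
The state is a dict: "time_s": time; "joints": joint angles; "qvel": joint speeds; "effort": joint torques, N m; "ee_pos": TCP position; "ee_rot": TCP orientation; "ft_force": force on the tool from outside, world axes, zero at the start; "ft_torque": the same for the moment, N m; "grip_width": finger opening in m.
Only numpy, scipy, OpenCV 4.12 (cv2) and the standard library are available. Lean on these libraries where they do the work, as an engineer would, in place of code of your own. Each camera call takes 0.05 s, during which the arm holds its last target. There are 200 camera calls.

## Working session

There is one attempt and no reset: what is moved stays moved. The work goes in short steps, Python scripts to look and compute and a tool call to move; the robot and the scene stay as the last step left them, time stands still between calls to the robot, and variables do not carry over. Pictures are saved under pics/ and viewed, on a budget of 10 in all, crops included, one or two more only if the job needs it, and the job is handed in when it is done.

Besides the shell and the picture viewer there is one more tool, called after ">>>" as name([rows], argument=value, ...), one row to a line, values as JSON. play_rows: Moves the arm, as the interface text tells. Its arguments: {"type":"object","properties":{"grip":{"type":"array","items":{"type":"number"}},"delta_pos":{"type":"array","items":{"type":"array","items":{"type":"number"}}},"spin":{"type":"array","items":{"type":"number"}},"force":{"type":"number"}},"required":["grip","delta_pos","spin"]}

```bash
mkdir -p pics; cat > h.py <<'E'
import numpy as np, cv2
from scipy.spatial.transform import Rotation as R
from station import get_state, viewer, order, spotter
def world(cam, depth, info, mask):
    v,u=np.nonzero(mask&(depth>0)); z=depth[v,u]
    p=np.c_[(u-info['cx'])/info['fx']*z,(v-info['cy'])/info['fy']*z,z]
    a=np.array(info['attitude'],float)
    r=R.from_rotvec(a) if a.shape==(3,) else R.from_matrix(a)
    return r.apply(p)+info['xyz']
def measure(cam,names,n=1):
    info=viewer.camera_info(cam); pic,d=viewer.snapshot(cam)
    for k in names:
        for o in spotter.outline_of(cam,k)[:n]:
            P=world(cam,d,info,o['pixels'])
            if len(P)<10: print(k,'few');continue
            zt=np.percentile(P[:,2],95); T=P[abs(P[:,2]-zt)<.005]
            rc=cv2.minAreaRect((T[:,:2]*1000).astype(np.float32))
            b=np.array(o['bbox'])*[560,420,560,420]
            print(cam,k,round(o['score'],2),'bbox',b.astype(int),'ztop %.3f'%zt,'rect c',np.round(rc[0],0),'size',np.round(rc[1],0),'ang %.0f'%rc[2],'n',len(T))
    return pic,d,info
E
cat > a.py <<'E'
from h import *
s=get_state();print(s['time_s'],s['ee_pos'],s['ee_rot'],s['grip_width'])
N=['offcut_block','offcut_square','offcut_strip','knob','box','glue','bin','platform']
ps=[]
for c in ['scene','wrist']:
    print(viewer.camera_info(c)['attitude'],viewer.camera_info(c)['xyz'])
    p,d,i=measure(c,N,2 if c=='scene' else 1); ps.append(p)
    cv2.imwrite(f'pics/{c}0.png',p[...,::-1])
E
python3 a.py
```

```text
0.0 [6.49412089e-01 1.30387107e-05 2.35387687e-01] [-3.14144957e+00 -3.36081452e-05  3.26755849e-03] 0.09488992640389275
[-1.90896571 -1.57383699  0.6546205 ] [ 1.1908367  -0.05068534  0.65402327]
scene offcut_block 0.86 bbox [224 166 248 185] ztop 0.103 rect c [544. -36.] size [42. 31.] ang 35 n 224
scene offcut_square 0.85 bbox [214 151 237 168] ztop 0.103 rect c [483. -52.] size [33. 33.] ang 41 n 178
scene offcut_square 0.57 bbox [ 81 181 178 311] ztop 0.063 rect c [ 606. -257.] size [255. 139.] ang 10 n 7449
scene offcut_strip 0.75 bbox [202 192 227 218] ztop 0.103 rect c [620. -86.] size [24. 49.] ang 45 n 246
scene knob 0.76 bbox [255 203 276 226] ztop 0.126 rect c [671.   6.] size [28. 27.] ang 75 n 160
scene box 0.88 bbox [ 82 182 176 311] ztop 0.063 rect c [ 606. -257.] size [255. 139.] ang 10 n 7440
scene glue 0.89 bbox [305 222 344 297] ztop 0.159 rect c [763.  92.] size [24. 26.] ang 41 n 188
scene bin 0.72 bbox [289 125 407 248] ztop 0.069 rect c [535. 178.] size [303. 140.] ang 9 n 737
scene platform 0.82 bbox [149 134 328 294] ztop 0.106 rect c [572. -43.] size [284. 
[... 214 characters left out ...]
offcut_square 0.81 bbox [ 84 232 137 274] ztop 0.103 rect c [481. -53.] size [33. 32.] ang 42 n 956
wrist offcut_strip 0.93 bbox [218 257 265 301] ztop 0.103 rect c [617. -85.] size [23. 50.] ang 44 n 921
wrist knob 0.6 bbox [279 181 312 218] ztop 0.127 rect c [668.   5.] size [29. 28.] ang 31 n 783
wrist box 0.89 bbox [157 332 331 367] ztop 0.064 rect c [ 607. -209.] size [232.  39.] ang 5 n 2893
wrist glue 0.63 bbox [349  77 449 138] ztop 0.160 rect c [760.  91.] size [25. 26.] ang 88 n 1209
wrist bin 0.87 bbox [  1   0 322 128] ztop 0.070 rect c [542. 127.] size [301.  72.] ang 8 n 2173
wrist platform 0.66 bbox [  3  74 353 356] ztop 0.107 rect c [571. -43.] size [281. 278.] ang 10 n 6862
```

View pics/wrist0.png

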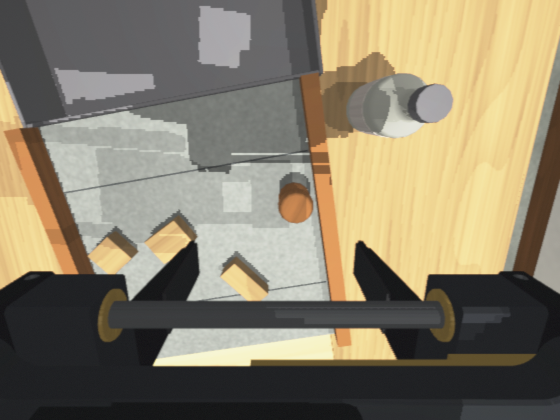

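>>> play_rows([
  [-5, 0.03, 0],
  [-0.01, 0.06, 0],
  [-0.015, 0.1, 0],
  [-0.022, 0.143, 0],
  [-0.022, 0.143, 0],
  [-0.022, 0.143, 0],
], grip=[0.03, 0.03, 0.03, 0.03, 0.03, 0.03], spin=[-0.05, -0.1, -0.166, -0.166, -0.166, -0.166])

```text
time_s: 1.65
ee_pos: [0.628, -0.1427, 0.2366]
ee_rot: [-3.13, -0.26, -0.0]
ft_force: [0.5, 0.6, -0.5]
grip_width: 0.0402
```

The picture shows the square near pixel (112,250), the block at (170,238), the strip at (244,280), the knob at (295,203), and the bin beyond the +y edge at top left. That agrees with the measurements. My first row contained a typo (-5 m in x). The rate cap limited it and the arm ended up at the intended pose, high above everything. Next I lower the fingers behind the strip.

>>> play_rows([
  [0, 0, 0.04],
  [0, 0, 0.08],
  [0, 0, 0.11],
  [0, 0, 0.124],
  [0, 0, 0.124],
], grip=[0.03, 0.03, 0.03, 0.03, 0.03], spin=[0, 0, 0, 0, 0])

```text
time_s: 2.28
ee_pos: [0.6277, -0.142, 0.1119]
ee_rot: [-3.13, -0.262, 0.002]
ft_force: [-0.1, -0.4, 0.7]
grip_width: 0.0301
```

>>> play_rows([
  [0, -0.01, 0],
  [0, -0.02, 0],
  [0, -0.03, 0],
  [0, -0.04, 0],
  [0, -0.05, 0],
  [0, -0.06, 0],
  [0, -0.07, 0],
  [0, -0.08, 0],
  [0, -0.09, 0],
  [0, -0.1, 0],
], grip=[0.03, 0.03, 0.03, 0.03, 0.03, 0.03, 0.03, 0.03, 0.03, 0.03], spin=[0, 0, 0, 0, 0, 0, 0, 0, 0, 0])

```text
time_s: 3.52
ee_pos: [0.6113, -0.0438, 0.1127]
ee_rot: [3.131, 0.26, 0.0]
ft_force: [0.2, -0.5, -0.4]
grip_width: 0.0301
```

```bash
cat > m.py <<'E'
import sys
from h import *
print(get_state()['time_s'],get_state()['ee_pos'])
p,d,i=measure('scene',['offcut_block','offcut_square','offcut_strip','knob'])
cv2.imwrite(f'pics/{sys.argv[1]}.png',cv2.resize(p[90:330,60:430,::-1],None,fx=2,fy=2))
E
python3 m.py s1
```

```text
3.525 [ 0.61134869 -0.04376919  0.11267233]
scene offcut_square 0.55 bbox [150 127 331 292] ztop 0.106 rect c [596. -38.] size [334. 280.] ang 10 n 1944
scene knob 0.68 bbox [257 205 274 222] ztop 0.126 rect c [671.   5.] size [26. 27.] ang 24 n 155
```

View pics/s1.png

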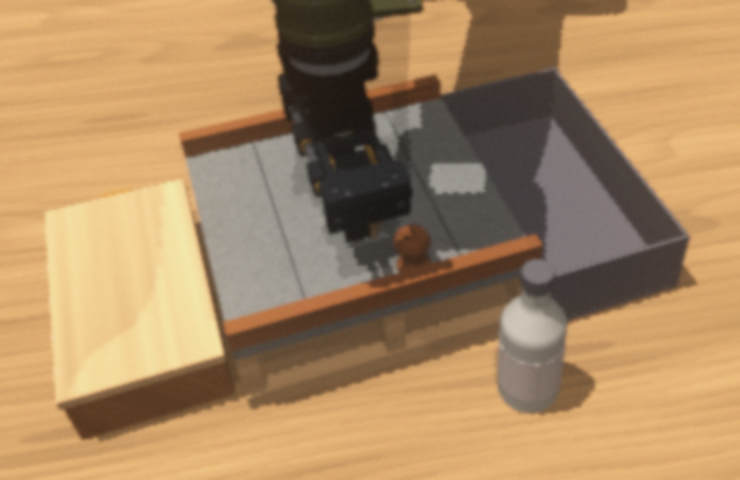

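The arm hides most of the scene. The strip shows at (372,230) beside the knob at (411,242). I'll check the gap with the wrist camera.

```bash
python3 - <<'E'
from h import *
p,d,i=measure('wrist',['offcut_block','offcut_square','offcut_strip','knob'])
cv2.imwrite('pics/w1.png',p[...,::-1])
E
```

```text
wrist offcut_block 0.59 bbox [111 192 203 272] ztop 0.103 rect c [544. -38.] size [41. 30.] ang 36 n 3685
wrist offcut_square 0.88 bbox [  0 200 101 272] ztop 0.103 rect c [482. -54.] size [35. 32.] ang 42 n 3094
wrist offcut_strip 0.65 bbox [213 187 308 268] ztop 0.103 rect c [601. -25.] size [23. 50.] ang 68 n 3448
wrist knob 0.67 bbox [358 167 440 238] ztop 0.127 rect c [668.   5.] size [29. 29.] ang 81 n 2838
```

View pics/w1.png

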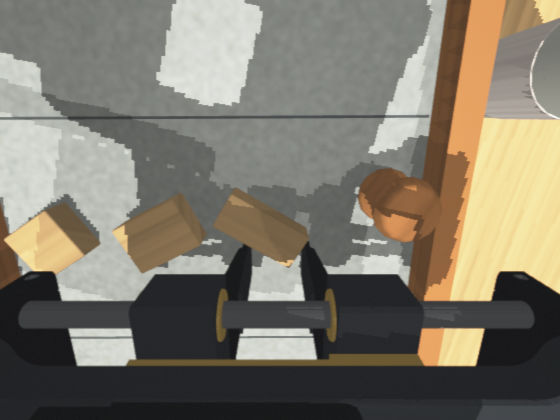

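The strip (221–308, 187–268) is clear of both the knob and the block, and it is turning square to the fingers, so I keep pushing.

>>> play_rows([
  [0, -0.01, 0],
  [0, -0.02, 0],
  [0, -0.03, 0],
  [0, -0.04, 0],
  [0, -0.05, 0],
  [0, -0.06, 0],
  [0, -0.07, 0],
  [0, -0.08, 0],
  [0, -0.09, 0],
  [0, -0.1, 0],
], grip=[0.03, 0.03, 0.03, 0.03, 0.03, 0.03, 0.03, 0.03, 0.03, 0.03], spin=[0, 0, 0, 0, 0, 0, 0, 0, 0, 0])

```text
time_s: 5.28
ee_pos: [0.5948, 0.0549, 0.1127]
ee_rot: [-3.131, -0.26, -0.0]
ft_force: [-0.1, -0.4, 0.1]
grip_width: 0.0301
```

>>> play_rows([
  [0, -0.01, 0],
  [0, -0.02, 0],
  [0, -0.03, 0],
  [0, -0.04, 0],
  [0, -0.05, 0],
  [0, -0.06, 0],
  [0, -0.07, 0],
  [0, -0.075, 0],
  [0, -0.075, 0],
], grip=[0.03, 0.03, 0.03, 0.03, 0.03, 0.03, 0.03, 0.03, 0.03], spin=[0, 0, 0, 0, 0, 0, 0, 0, 0])

```text
time_s: 6.4
ee_pos: [0.5825, 0.1285, 0.1126]
ee_rot: [3.131, 0.261, -0.0]
ft_force: [0.6, 0.7, 0.4]
grip_width: 0.0299
```

>>> play_rows([
  [0, 0, -0.04],
  [0, 0, -0.08],
  [0, 0, -0.1],
  [0, 0, -0.1],
], grip=[0.03, 0.03, 0.03, 0.03], spin=[0, 0, 0, 0])

```text
time_s: 6.9
ee_pos: [0.5835, 0.1281, 0.2143]
ee_rot: [-3.131, -0.26, -0.005]
ft_force: [-0.8, 0.1, -0.6]
grip_width: 0.0298
```

```bash
cat > w.py <<'E'
import sys
from h import *
s=get_state();print(s['time_s'],s['ee_pos'],s['ee_rot'])
c=np.cos(.166);sn=np.sin(.166);q=s['ee_pos'][:2]-np.array([.572,-.043]);print('platform xy',q@[c,sn],q@[-sn,c])
p,d,i=measure('wrist',['offcut_block','offcut_square','offcut_strip','knob'])
cv2.imwrite(f'pics/{sys.argv[1]}.png',p[...,::-1])
E
python3 w.py w2; python3 m.py s2
```

```text
6.9 [0.58348267 0.1281071  0.21432543] [-3.13072568 -0.25998285 -0.00528672]
platform xy 0.039598333751373525 0.16685761378895764
wrist offcut_block 0.39 bbox [ 74 227 386 366] ztop 0.106 rect c [560.  25.] size [281. 141.] ang 10 n 2343
wrist offcut_square 0.44 bbox [128 352 134 360] ztop 0.103 rect c [463. -52.] size [7. 5.] ang 43 n 29
wrist offcut_strip 0.98 bbox [248 139 270 185] ztop 0.023 rect c [561. 160.] size [22. 49.] ang 9 n 885
wrist knob 0.5 bbox [388 220 490 300] ztop 0.139 rect c [756.  97.] size [21.  8.] ang 42 n 180
7.15 [0.581522   0.12800143 0.21032445]
scene offcut_block 0.7 bbox [224 165 247 187] ztop 0.103 rect c [545. -36.] size [42. 31.] ang 37 n 221
scene offcut_square 0.72 bbox [214 154 236 167] ztop 0.103 rect c [483. -52.] size [34. 33.] ang 41 n 175
scene offcut_strip 0.54 bbox [320 191 344 209] ztop 0.022 rect c [563. 161.] size [24. 51.] ang 10 n 187
scene knob 0.54 bbox [255 205 273 223] ztop 0.126 rect c [671.   6.] size [28. 26.] ang 77 n 162
```

The strip lies flat in the bin (z top 0.022), and the knob has not moved. Next is the block.

>>> play_rows([
  [-0.017, 0.05, 0],
  [-0.034, 0.1, 0],
  [-0.051, 0.15, 0],
  [-0.068, 0.205, 0],
  [-0.068, 0.205, 0.0],
  [-0.068, 0.205, 0.04],
  [-0.068, 0.205, 0.08],
  [-0.068, 0.205, 0.1],
  [-0.068, 0.205, 0.1],
], grip=[0.026, 0.026, 0.026, 0.026, 0.026, 0.026, 0.026, 0.026, 0.026], spin=[0, 0, 0, 0, 0, 0, 0, 0, 0])

```text
time_s: 8.52
ee_pos: [0.5485, -0.0843, 0.1111]
ee_rot: [-3.129, -0.262, 0.005]
ft_force: [-0.1, -0.9, 0.8]
grip_width: 0.026
```

>>> play_rows([
  [0, -0.01, 0],
  [0, -0.02, 0],
  [0, -0.03, 0],
  [0, -0.04, 0],
  [0, -0.05, 0],
  [0, -0.06, 0],
  [0, -0.07, 0],
  [0, -0.08, 0],
  [0, -0.09, 0],
  [0, -0.1, 0],
], grip=[0.026, 0.026, 0.026, 0.026, 0.026, 0.026, 0.026, 0.026, 0.026, 0.026], spin=[0, 0, 0, 0, 0, 0, 0, 0, 0, 0])

```text
time_s: 9.78
ee_pos: [0.5327, 0.0141, 0.1126]
ee_rot: [-3.131, -0.26, 0.0]
ft_force: [0.3, -0.2, 0.1]
grip_width: 0.0262
```

```bash
python3 w.py w3
```

```text
9.775 [0.53270085 0.01407008 0.11264123] [-3.13074617e+00 -2.60413228e-01  7.77161210e-05]
platform xy -0.029328745383846527 0.06277930688671399
wrist offcut_block 0.94 bbox [237 183 321 266] ztop 0.103 rect c [533.  37.] size [40. 30.] ang 33 n 3706
wrist offcut_strip 0.6 bbox [329   1 363  77] ztop 0.023 rect c [562. 157.] size [22. 45.] ang 8 n 2268
```

>>> play_rows([
  [0, -0.01, 0],
  [0, -0.02, 0],
  [0, -0.03, 0],
  [0, -0.04, 0],
  [0, -0.05, 0],
  [0, -0.06, 0],
  [0, -0.07, 0],
  [0, -0.085, 0],
  [0, -0.104, 0],
  [0, -0.104, 0],
], grip=[0.026, 0.026, 0.026, 0.026, 0.026, 0.026, 0.026, 0.026, 0.026, 0.026], spin=[0, 0, 0, 0, 0, 0, 0, 0, 0, 0])

```text
time_s: 11.28
ee_pos: [0.5153, 0.1173, 0.1126]
ee_rot: [3.13, 0.264, -0.0]
ft_force: [-0.5, 0.3, -0.2]
grip_width: 0.0263
```

>>> play_rows([
  [0, 0, -0.04],
  [0, 0, -0.08],
  [0, 0, -0.1],
  [0, 0, -0.1],
], grip=[0.026, 0.026, 0.026, 0.026], spin=[0, 0, 0, 0])

```text
time_s: 11.78
ee_pos: [0.5165, 0.1159, 0.2141]
ee_rot: [3.131, 0.26, 0.005]
ft_force: [-0.5, 0.2, -0.0]
grip_width: 0.0259
```

```bash
python3 w.py w4;python3 m.py s4
```

```text
11.775 [0.51653991 0.11594193 0.21414732] [3.13075201 0.26020656 0.00503527]
platform xy -0.028434363382998658 0.16592120341824645
wrist offcut_block 0.85 bbox [244 134 285 178] ztop 0.023 rect c [500. 151.] size [30. 40.] ang 73 n 965
wrist offcut_strip 0.9 bbox [308 137 330 183] ztop 0.023 rect c [561. 160.] size [22. 49.] ang 9 n 896
12.025 [0.51463461 0.1157895  0.21045747]
scene offcut_block 0.51 bbox [313 170 326 191] ztop 0.023 rect c [501. 151.] size [26. 43.] ang 75 n 152
scene offcut_square 0.79 bbox [214 150 235 168] ztop 0.103 rect c [482. -52.] size [34. 34.] ang 40 n 176
scene offcut_strip 0.58 bbox [320 192 345 206] ztop 0.023 rect c [563. 160.] size [24. 48.] ang 8 n 179
scene knob 0.67 bbox [256 202 275 227] ztop 0.126 rect c [670.   5.] size [28. 27.] ang 49 n 164
```

The block is in the bin too. The square is last.

>>> play_rows([
  [-0.015, 0.05, 0],
  [-0.03, 0.1, 0],
  [-0.045, 0.15, 0],
  [-0.062, 0.208, 0],
  [-0.062, 0.208, 0.0],
  [-0.062, 0.208, 0.04],
  [-0.062, 0.208, 0.08],
  [-0.062, 0.208, 0.1],
  [-0.062, 0.208, 0.1],
], grip=[0.022, 0.022, 0.022, 0.022, 0.022, 0.022, 0.022, 0.022, 0.022], spin=[0, 0, 0, 0, 0, 0, 0, 0, 0])

```text
time_s: 13.4
ee_pos: [0.4875, -0.098, 0.1106]
ee_rot: [-3.129, -0.262, 0.006]
ft_force: [1.0, -0.3, 0.4]
grip_width: 0.022
```

>>> play_rows([
  [0, -0.01, 0],
  [0, -0.02, 0],
  [0, -0.03, 0],
  [0, -0.04, 0],
  [0, -0.05, 0],
  [0, -0.06, 0],
  [0, -0.07, 0],
  [0, -0.08, 0],
  [0, -0.09, 0],
  [0, -0.1, 0],
], grip=[0.022, 0.022, 0.022, 0.022, 0.022, 0.022, 0.022, 0.022, 0.022, 0.022], spin=[0, 0, 0, 0, 0, 0, 0, 0, 0, 0])

```text
time_s: 14.65
ee_pos: [0.4722, -0.0001, 0.1126]
ee_rot: [-3.131, -0.26, 0.0]
ft_force: [0.3, -0.4, -0.1]
grip_width: 0.0221
```

```bash
python3 w.py w5
```

```text
14.65 [ 4.72199748e-01 -1.31280053e-04  1.12607084e-01] [-3.13072968e+00 -2.60346195e-01  1.48239603e-04]
platform xy -0.09134478880634228 0.05877029043440349
wrist offcut_block 0.57 bbox [312   0 386  64] ztop 0.023 rect c [500. 151.] size [30. 40.] ang 74 n 2651
wrist offcut_square 0.65 bbox [234 185 315 263] ztop 0.103 rect c [470.  22.] size [32. 34.] ang 40 n 3208
wrist offcut_strip 0.63 bbox [410   0 458  68] ztop 0.023 rect c [562. 155.] size [23. 40.] ang 9 n 2160
wrist knob 0.34 bbox [313   0 383  62] ztop 0.023 rect c [500. 151.] size [30. 40.] ang 74 n 2644
```

>>> play_rows([
  [0, -0.01, 0],
  [0, -0.02, 0],
  [0, -0.03, 0],
  [0, -0.04, 0],
  [0, -0.05, 0],
  [0, -0.06, 0],
  [0, -0.07, 0],
  [0, -0.085, 0],
  [0, -0.108, 0],
  [0, -0.108, 0],
], grip=[0.022, 0.022, 0.022, 0.022, 0.022, 0.022, 0.022, 0.022, 0.022, 0.022], spin=[0, 0, 0, 0, 0, 0, 0, 0, 0, 0])

```text
time_s: 16.15
ee_pos: [0.4542, 0.107, 0.1126]
ee_rot: [-3.13, -0.264, 0.0]
ft_force: [-0.4, 0.1, -0.1]
grip_width: 0.0223
```

>>> play_rows([
  [0, 0, -0.04],
  [0, 0, -0.08],
  [0, 0, -0.12],
  [0, 0, -0.12],
  [0, 0, -0.12],
], grip=[0.022, 0.022, 0.022, 0.022, 0.022], spin=[0, 0, 0, 0, 0])

```text
time_s: 16.77
ee_pos: [0.4541, 0.1054, 0.2319]
ee_rot: [3.131, 0.26, -0.002]
ft_force: [0.0, 0.4, 0.4]
grip_width: 0.0218
```

```bash
python3 w.py w6; sed -i "s/,'knob'\])/,'knob','box','glue'])/" m.py; python3 m.py s6
```

```text
16.775 [0.45414847 0.10544583 0.23188027] [ 3.13060956e+00  2.60023775e-01 -1.58774710e-03]
platform xy -0.09170250244642916 0.1658788682344868
wrist offcut_block 0.56 bbox [298 135 339 175] ztop 0.023 rect c [500. 151.] size [30. 40.] ang 73 n 880
wrist offcut_square 0.88 bbox [252 143 288 179] ztop 0.023 rect c [445. 134.] size [32. 32.] ang 75 n 742
wrist offcut_strip 0.74 bbox [358 134 383 180] ztop 0.023 rect c [561. 160.] size [22. 49.] ang 9 n 832
wrist knob 0.87 bbox [442 328 481 352] ztop 0.127 rect c [667.   5.] size [27. 28.] ang 7 n 549
17.025 [0.45386518 0.10558913 0.23119399]
scene offcut_block 0.48 bbox [315 170 327 190] ztop 0.023 rect c [501. 152.] size [29. 44.] ang 75 n 169
scene offcut_square 0.59 bbox [302 161 313 172] ztop 0.023 rect c [447. 135.] size [30. 36.] ang 78 n 138
scene offcut_strip 0.83 bbox [318 191 343 208] ztop 0.023 rect c [563. 161.] size [23. 50.] ang 10 n 189
scene knob 0.87 bbox [257 203 275 227] ztop 0.126 rect c [670.   6.] size [28. 25.] ang 79 n 157
scene box 0.98 bbox [ 80 184 178 311] ztop 0.063 rect c [ 606. -257.] size [255. 139.] ang 10 n 7434
scene glue 0.83 bbox [306 223 342 295] ztop 0.159 rect c [762.  92.] size [25. 25.] ang 62 n 193
```

View pics/s6.png

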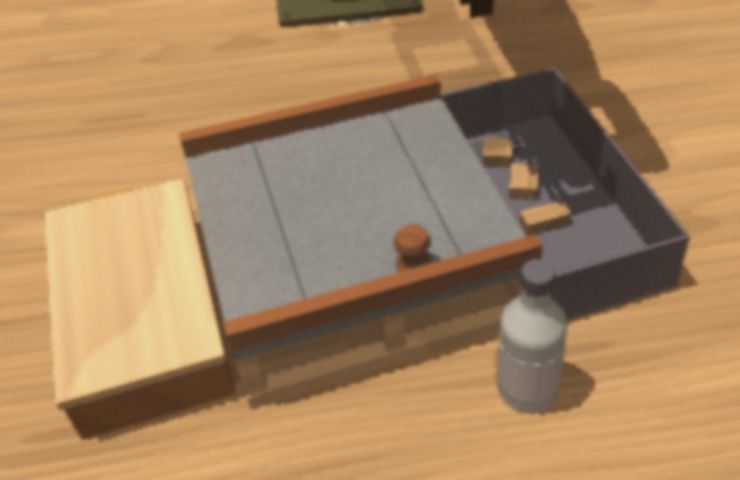

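All three offcuts lie in the bin at (497,151), (523,180) and (545,215). The knob stands at (411,242), and the box and glue bottle are unmoved.

```bash
python3 -c "
from station import order; print(order.sign_off())"
```

```text
the job is handed in; nothing more can be done
None
```

All three offcuts are in the bin, and I handed the job in at about 17 s of the allowed 64 s. I swept the strip, then the block, then the square across the platform and over its +y edge, using the partly closed fingertips. Nothing was lifted.

- **Offcuts:** both cameras' last readings show all three lying flat on the bin floor, with their tops at 23 mm, well inside the outline.
- **Things that had to stay:** the knob stands upright within about 1 mm of its start. The box and the glue bottle also read within about 1 mm of theirs. The arm was clear of everything at hand-in.
- **Failed or odd readings:** some network detections with the arm in view were wrong or missing, such as the knob mistaken for the glue bottle or for the block. I discarded these after comparing heights and sizes.
- **My slip:** the first row of my first move had a typo (-5 m in x). The rate limit capped it high above the scene, and it did no harm.

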